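Pin a printed test lug into the pull-test clevis

ROBOT

A 6-joint arm with a two-finger parallel gripper is mounted at the origin on a cart in front of the work surface, level with it; the furniture and walls round the work are solid. World frame = base frame: x ahead of the robot, y to its left, z up, the work surface at z = 0. Lengths are in m, angles in rad, forces in N, time in s.
With the tool pointing down it reaches from about 0.3 to 0.75 m from the base axis. Payload 8.5 kg.
Tool frame: the origin (TCP) lies at the very end of the fingers, on their centre line; the grasp point (between the pads) lies 19 mm behind it; z points along the fingers, y is the line along which they close (so a half turn about z gives the same grasp; the last joint's range is limited). The gripper opens to 85 mm and grips with 20 to 120 N. Pads are 22 mm wide; open, the fingers measure 114 mm over their backs; the gripper's body (76 mm by 85 mm) begins 54 mm behind the grasp point. The pads swing forward as they close: fully open they stand 13 mm farther back than shut.
Start: joints at [-1.331, 0.381, 1.297, -0, 1.464, -0.215], TCP at [0.242, -0.494, 0.231] pointing down, gripper open.
Joint ranges: [-3.11, 3.11], [-0.89, 2.33], [0.22, 2.48], [-1.42, 4.56], [0.17, 2.85], [-2.88, 2.88]. Speed limits (rad/s): [2.39, 2.39, 3.14, 3.14, 3.14, 3.14].

INTERFACE

Orientations are given as a unit quaternion [w, x, y, z].
In Python, from rig import arm, kinematics, telemetry, viewer gives the robot as it stands. Calls block until the motion is done:
- arm.reach(position, orientation): joint-space move of the TCP to a pose.
- arm.servo_line(position, velocity=0.15, rotation=None, max_force=None): straight line of the TCP; rotation=None keeps the orientation; velocity is the mean speed in m/s. With max_force (N) it stops when the force on the tool has changed by that much, and returns True; else False.
- arm.set_joints(angles): joint-space move.
- arm.release() and arm.grab(f_grip=None): open the fingers fully, or close them until they stop; f_grip is the grip in N (None keeps the last).
- arm.hold(seconds).
- kinematics.ik(position, orientation): joint angles nearest the present ones, or None.
- telemetry.state(): the state.
- viewer.grab_frame(name): name is "side" or "top" or "wrist"; returns (picture, depth): 400x640x3 uint8, blue, green, red; 400x640 float32, m along the optical axis (not along the pixel's ray), 0 where there is no reading.
- viewer.camera_info(name): a dict with "camera_matrix" (3x3 intrinsics, pixels), "k1" (the pictures are not rectified: a ray, as slopes to the right and down, at radius r is drawn at 1 + k1 r^2 times it, then the intrinsics apply), "extrinsics" (4x4, takes a point from camera to world coordinates). Camera axes: x right, y down, z forward; pixel columns grow to the right and rows downward; lengths in m; the calibration is good to about 2 mm. A picture is of the moment at which its call begins: read the wrist's pose just before it. camera_info takes no time and is no camera call; for the wrist camera it gives the pose at the moment of the call.
A pose or a line that the arm cannot do raises arm.IKError and nothing moves.
- arm.sign_off(): hands the job in; it is judged then, once.
The state is a dict: "t": time; "q": joint angles; "joint_velocities": joint speeds; "joint_efforts": joint torques, N m; "tcp_pos": TCP position; "tcp_rot": TCP orientation; "contact_force": force on the tool from outside, world axes, zero at the start; "torque": the same for the moment, N m; "gripper_width": finger opening in m; "finger_force": force on a finger pad.
Only numpy, scipy, OpenCV 4.12 (cv2) and the standard library are available. Lean on these libraries where they do the work, as an engineer would, in place of code of your own. Each camera call takes 0.05 s, during which the arm holds its last target. There are 200 camera calls.

TASK

Load the pull-test fixture: slide the flat teal test lug, round eye first and lying flat along the rest, into the fixture's slot until it is fully home against the back, and let go of it. Then take the long steel pin (not the short brass one) from the stand and thread it straight down through the upper bushing, the lug's eye and the lower bushing until the clip groove near its foot is just clear beneath the lower arm. Finish while still holding the pin there in the gripper, its foot well off the base plate, so that a colleague can fit the retaining clip; leave the brass pin in its place and do not push the other things about.

Things in the scene. Friction and masses are not known exactly. Their poses are not given: they have to be found in the camera images.
- pull_fixture: Grey pull-test fixture, fixed. Origin at bench level, under the common vertical axis of its two bushings; z up; x points into the slot, whose mouth looks towards its -x, roughly at the robot. Base plate x -100..100, y -55..55 mm, top at z 12; on its front a low carriage on rails (to z 38) and a hand knob (to x -122), not used here. Behind the slot a web, load cell and plate at x 20..88, up to z 96 mm.
- slot_mouth (a point): Middle of the slot's mouth on its floor: x -24, y 0, z 66 mm in pull_fixture. Slot 10.5 mm high, 43 wide, 44 deep to a flat back at x +20. In front of the mouth the floor goes on as an open rest to x -64, with flared steel guides 7 mm high at both sides (narrowing from 56 to 43 mm, x -45..-24); a lip slopes up over the mouth to x -34, z 86 mm.
- upper_bushing (a point): Centre of the top of the funnel-shaped brass collar on the upper arm: x 0, y 0, z 94.5 mm in pull_fixture. Bore 12 mm; the collar is 4 mm high and its mouth about 16 mm wide. Upper arm: x -24..20, y -32..32, z 76.5..90.5 mm.
- lower_bushing (a point): Centre of the lower bore at the lower arm's underside: x 0, y 0, z 52 mm in pull_fixture. Bore 12 mm. Lower arm: x -64..20, y -32..32, z 52..66 mm; its top is the slot's floor. Below it 40 mm are free down to the base plate.
- test_lug: Flat teal resin-printed test lug, 0.06 kg, 128 mm long. Origin: centre of its eye on the underside; x points to the round nose (radius 20 about the eye, bore 13), z up. Shank 40 wide, 8 thick, back to x -75; then a tail block to grip: x -108..-75, 34 wide, 16 tall. With its nose against the slot's back the eye is exactly under the bushings.
- long_pin: Bright steel clevis pin, 10 mm diameter, 110 mm long, 0.065 kg, headless, standing upright in the stand. Origin: centre of its foot (lower end), z up along the pin. The foot is tapered from 10 to 6 diameter over its last 3; clip grooves 1.6 wide lie at z 7..8.6 and z 101.4..103.
- short_pin: Short brass clevis pin, 10 mm diameter, 80 mm long, standing upright in the other hole of the stand; not to be used. Origin: centre of its foot, z up.
- pin_stand: Black pin stand, fixed, 44 x 96 x 36 mm high on a 56 x 108 x 5 mm foot. Origin: centre of its underside, z up. Two upright holes 11.4 wide and 29 deep at y -26 and +26 in its frame, the pins' feet stand 7 above the bench. Either hole may hold the long pin.
- tape_roll: Bystander: roll of beige paper tape, 94 mm diameter, 19 mm high. Origin: centre of its underside.
- printed_tube: Bystander: grey printed tube leaning on its raft, 34 x 50 x 76 mm. Origin: centre of its underside.
- screwdriver: Bystander: screwdriver with yellow handle, 184 mm long, 26 mm thick, along its y axis. Origin: middle of its underside.
- caliper: Bystander: digital caliper, 71 x 235 x 17 mm, along its y axis. Origin: middle of its underside.

How it is judged:
On the way, in this order (a step that is already met when the one before it is completed fails the run):
1. the lug lies flat and fully home in the slot, eye under the bushings, let go (horizontal distance between test_lug and pull_fixture below 0.003 m and z of test_lug in the frame of pull_fixture between 0.063 and 0.071 m and angle between the z axis of test_lug and the z axis of pull_fixture, either way round below 0.08 rad and contact force between the fingers and test_lug below 0.3 N and linear speed of test_lug below 0.02 m/s), for 0.2 s.
2. the long pin's foot has come through the upper bushing and into the lug's eye (horizontal distance between each of long_pin, test_lug and pull_fixture below 0.004 m and z of long_pin in the frame of pull_fixture below 0.072 m), for 0.2 s.
At the end, for the whole second after the job is handed in: Lug in the slot, its eye within 4 mm of the bushings' axis. Long pin upright (0.08 rad) through both bushings and the eye, within 4 mm of the axis, its foot 8.7 to 25 mm below the lower arm's underside (over 15 mm above the base plate), gripped by the fingers (over 2 N) and still (z of long_pin in the frame of pull_fixture between 0.027 and 0.0433 m and horizontal distance between each of long_pin, test_lug and pull_fixture below 0.004 m and angle between the z axis of long_pin and the z axis of pull_fixture, either way round below 0.08 rad and contact force between the fingers and long_pin above 2 N and linear speed of long_pin below 0.01 m/s and z of test_lug in the frame of pull_fixture between 0.063 and 0.071 m); the arm keeps its last pose, push and grip.
It fails at once if the short brass pin is taken out of its place (moved over 20 mm) (distance of short_pin from where it was at the start of the episode above 0.02 m).
It fails at once if a bystander is pushed over 30 mm (distance of any of tape_roll, printed_tube, screwdriver, caliper from where it was at the start of the episode above 0.03 m).
It also fails if it takes over 64 s, if anything falls off the work surface, if the arm or the gripper's body presses on something with over 40 N, if the wrist force passes 120 N, or if a joint passes its speed limit or range.

## Working session

There is one attempt and no reset: what is moved stays moved. The work goes in short steps, each a Python script; the robot and the scene stay as the last script left them, time stands still between calls to the robot, and variables do not carry over. Pictures are saved under pics/ and viewed, at most 10 in all, crops included, and the job is handed in when it is done.

```bash
mkdir -p pics; ls; python3 - <<'E'
from rig import arm, kinematics, telemetry, viewer
import cv2, numpy as np
np.set_printoptions(precision=4,suppress=True)
for n in ["top","side"]:
    p,d=viewer.grab_frame(n); cv2.imwrite(f"pics/{n}0.png",p); np.savez(f"{n}0.npz",p=p,d=d)
    print(n,viewer.camera_info(n))
print(telemetry.state())
E
```

```text
pics
top {'camera_matrix': array([[483.8956,   0.    , 315.3931],
       [  0.    , 483.8956, 193.1995],
       [  0.    ,   0.    ,   1.    ]]), 'k1': 0.023477065863177663, 'extrinsics': array([[-0.0511, -0.9768,  0.2081,  0.2159],
       [-0.9987,  0.051 , -0.0057,  0.0238],
       [-0.0051, -0.2081, -0.9781,  1.4425],
       [ 0.    ,  0.    ,  0.    ,  1.    ]])}
side {'camera_matrix': array([[404.1912,   0.    , 310.0796],
       [  0.    , 404.1912, 201.1668],
       [  0.    ,   0.    ,   1.    ]]), 'k1': -0.07716623493434023, 'extrinsics': array([[ 0.999 , -0.0297,  0.0347,  0.4495],
       [-0.044 , -0.4287,  0.9024, -1.0626],
       [-0.0119, -0.903 , -0.4295,  0.6126],
       [ 0.    ,  0.    ,  0.    ,  1.    ]])}
{'t': 0.1, 'q': array([-1.3313,  0.3811,  1.2982, -0.    ,  1.4636, -0.2153]), 'joint_velocities': array([ 0.0003, -0.0015, -0.0012,  0.0001, -0.0009, -0.0007]), 'joint_efforts': array([  0.005 , -44.9215, -23.166 ,  -0.0001,   0.0035,   0.    ]), 'tcp_pos': array([ 0.2415, -0.4938,  0.2308]), 'tcp_rot': array([-0.0006,  0.9743,  0.2255, -0.    ]), 'contact_force': array([-0.1025,  0.7837, -0.6029]), 'torque': array([0.0342, 0.0065, 0.0842]), 'finger_force': 0.0, 'gripper_width': 0.08551050668614123}
```

View pics/top0.png

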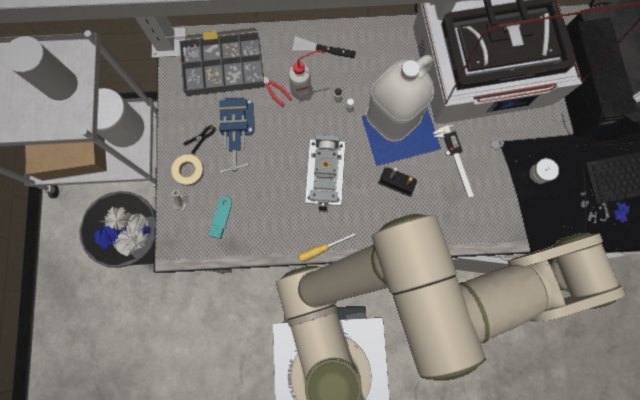

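View pics/side0.png

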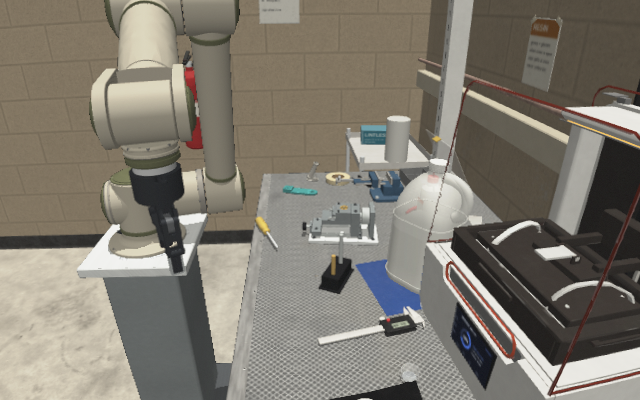

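The top view shows the teal lug at about (220,217) with its round end down, the fixture at (325,172) with its mouth down towards the robot, and the stand at (398,180). In the side view, brass stands near (333,265) and steel at (341,245).

```bash
cat > h.py <<'E'
from rig import arm, kinematics, telemetry, viewer
import cv2, numpy as np
from scipy.spatial.transform import Rotation as R
np.set_printoptions(precision=4,suppress=True)
def ray(uv,info):
    K=info["camera_matrix"]; k=np.array([info["k1"],0,0,0.])
    n=cv2.undistortPoints(np.float64(uv).reshape(-1,1,2),K,k).reshape(-1,2)
    E=info["extrinsics"]; return E[:3,3],np.c_[n,np.ones(len(n))]@E[:3,:3].T
def onplane(uv,info,z):
    o,d=ray(uv,info); return o+d*((z-o[2])/d[:,2])[:,None]
def proj(P,info):
    E=info["extrinsics"]; c=(np.atleast_2d(P)-E[:3,3])@E[:3,:3]
    n=c[:,:2]/c[:,2:]; n=n*(1+info["k1"]*(n**2).sum(1,keepdims=True))
    return n*info["camera_matrix"][0,0]+info["camera_matrix"][:2,2]
def down(yaw): # tool pointing down; finger closing axis (tool y) at world angle yaw
    y=np.array([np.cos(yaw),np.sin(yaw),0]); z=np.array([0,0,-1.]); x=np.cross(y,z)
    q=R.from_matrix(np.c_[x,y,z]).as_quat(); return q[[3,0,1,2]]
def tilt(yaw,ang,axis): # extra world rotation
    r=R.from_rotvec(np.array(axis)*ang)*R.from_quat(down(yaw)[[1,2,3,0]]); return r.as_quat()[[3,0,1,2]]
def snap(name,f):
    info=viewer.camera_info(name); p,d=viewer.grab_frame(name); cv2.imwrite(f"pics/{f}.png",p)
    np.savez(f+".npz",p=p,d=d,**info); return p,d,info
def load(f):
    z=np.load(f+".npz"); return z["p"],z["d"],{k:(z[k] if z[k].ndim else float(z[k])) for k in ("camera_matrix","k1","extrinsics")}
E
python3 - <<'E'
from h import *
z=np.load("top0.npz");p=z["p"];info=viewer.camera_info("top")
hsv=cv2.cvtColor(p,cv2.COLOR_BGR2HSV)
m=cv2.inRange(hsv,(75,90,60),(95,255,255)); m[:150]=0;m[:,:190]=0;m[:,260:]=0
c=max(cv2.findContours(m,0,1)[0],key=cv2.contourArea); r=cv2.minAreaRect(c); print(r)
print("lug corners",onplane(cv2.boxPoints(r),info,0.01))
print("fixture plate corners",onplane([(314,139),(345,141),(340,204),(307,203)],info,.012))
print("stand",onplane([(398,180)],info,.036), "collar",onplane([(326,164)],info,.0945))
w=viewer.camera_info("wrist"); s=telemetry.state()
T=np.eye(4);T[:3,:3]=R.from_quat(s["tcp_rot"][[1,2,3,0]]).as_matrix();T[:3,3]=s["tcp_pos"]
print(w["camera_matrix"],w["k1"]);print(np.linalg.inv(T)@w["extrinsics"])
cv2.imwrite("pics/topz.png",cv2.resize(p[130:270,160:440],None,fx=2.8,fy=2.8,interpolation=cv2.INTER_CUBIC))
E
```

```text
((220.46226501464844, 216.632080078125), (12.774531364440918, 41.345523834228516), 15.945395469665527)
lug corners [[0.4112 0.3388 0.01  ]
 [0.5302 0.3039 0.01  ]
 [0.5174 0.267  0.01  ]
 [0.3988 0.3025 0.01  ]]
fixture plate corners [[ 0.6918  0.0111  0.012 ]
 [ 0.6803 -0.0843  0.012 ]
 [ 0.4833 -0.0567  0.012 ]
 [ 0.4915  0.0423  0.012 ]]
stand [[ 0.5426 -0.2326  0.036 ]] collar [[ 0.5872 -0.019   0.0945]]
[[329.1304   0.     314.4685]
 [  0.     329.1304 202.3621]
 [  0.       0.       1.    ]] 0.00834315902852481
[[-0.0002 -0.953  -0.3028  0.0777]
 [ 1.      0.0003 -0.0016 -0.001 ]
 [ 0.0016 -0.3028  0.953  -0.1418]
 [ 0.      0.      0.      1.    ]]
```

View pics/topz.png

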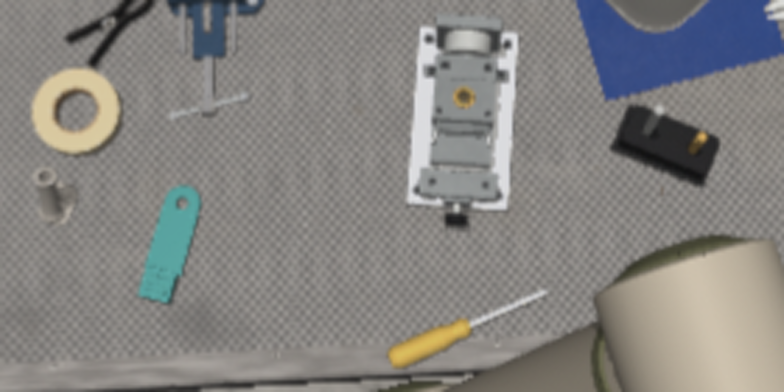

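The zoomed view shows the lug with its nose and eye at the far end (182,203) and its tail at (158,290). The fixture's collar is at (464,97). In the stand, steel is at (655,118) and brass at (700,140). Next I'll take close-up wrist views on the way over.

```bash
python3 - <<'E'
from h import *
arm.reach([0.49,-0.225,0.24],down(np.pi/2)); snap("wrist","w_stand")
arm.reach([0.51,-0.01,0.24],down(np.deg2rad(82))); snap("wrist","w_fix")
arm.reach([0.43,0.31,0.20],down(np.deg2rad(74))); snap("wrist","w_lug")
s=telemetry.state();print(s["t"],s["q"],s["tcp_pos"])
a=[load(f)[0] for f in("w_stand","w_fix","w_lug")]
cv2.imwrite("pics/m1.png",np.vstack([np.hstack([cv2.resize(a[0],(400,250)),cv2.resize(a[2],(400,250))]),cv2.resize(a[1][0:280,60:580],(800,431))[:350]]))
E
```

```text
4.125 [ 0.3988  0.3713  1.4068 -0.0002  1.3632 -0.8911] [0.4308 0.309  0.2001]
```

View pics/m1.png

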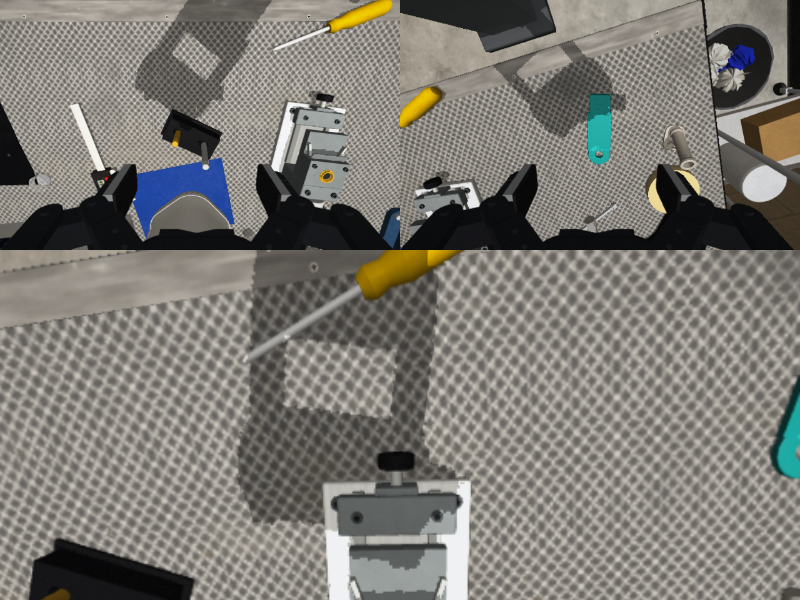

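Wrist views (image down points away from the robot): the stand is at about (190,135) with brass left at (176,140) and steel at (205,155). The lug is at (600,130) with its eye at the bottom (598,155), and the fixture's collar shows in the first frame at (327,176). Now I'll measure these with masks.

```bash
python3 - <<'E'
from h import *
p,d,info=load("w_lug"); hsv=cv2.cvtColor(p,cv2.COLOR_BGR2HSV)
m=cv2.inRange(hsv,(78,100,40),(98,255,255)); m[280:]=0
cs,hi=cv2.findContours(m,cv2.RETR_CCOMP,cv2.CHAIN_APPROX_NONE)
i=max(range(len(cs)),key=lambda k:cv2.contourArea(cs[k])); c=cs[i]
for k in range(len(cs)):
    if hi[0][k][3]==i and cv2.contourArea(cs[k])>10:
        e=onplane(cs[k].reshape(-1,2),info,.008); print("eye",cv2.contourArea(cs[k]),(e.max(0)+e.min(0))/2, np.ptp(e,axis=0))
w=onplane(c.reshape(-1,2),info,.008)[:,:2]*1000
r=cv2.minAreaRect(np.float32(w)); print("lug rect mm",r)
# points by depth
v,u=np.nonzero(cv2.erode(m,np.ones((3,3)))); o,dr=ray(np.c_[u,v],info)
P=o+dr*d[v,u][:,None]; P=P[d[v,u]>0]; print("z hist",np.histogram(P[:,2],np.arange(-.004,.024,.002)))
t=P[P[:,2]>.0125]; print("tail",cv2.minAreaRect(np.float32(t[:,:2]*1000)),"n",len(t))
sh=P[P[:,2]<.0115]; x=cv2.fitLine(np.float32(sh[:,:2]*1000),cv2.DIST_L2,0,.01,.01).ravel(); print("shank dir deg",np.rad2deg(np.arctan2(x[1],x[0])))
for f in("w_stand","w_fix"):
    p,d,info=load(f); hsv=cv2.cvtColor(p,cv2.COLOR_BGR2HSV)
    b=cv2.inRange(hsv,(12,120,80),(26,255,255))
    for c in cv2.findContours(b,0,1)[0]:
        if cv2.contourArea(c)>30:
            rr=cv2.minAreaRect(c); print(f,rr,cv2.contourArea(c),onplane([rr[0]],info,.0945))
big=[cv2.resize(load("w_stand")[0][160:300,240:380],(560,560),interpolation=cv2.INTER_CUBIC)]
cv2.imwrite("pics/st.png",big[0])
E
```

```text
eye 88.0 [0.5077 0.2925 0.008 ] [0.0123 0.0138 0.    ]
lug rect mm ((466.4975280761719, 305.4259948730469), (38.952392578125, 126.55760192871094), 73.21036529541016)
z hist (array([   0,    0,    0,    1,  128, 2040,  262,   20,   52,  777,  172,
          0,    0]), array([-0.004, -0.002,  0.   ,  0.002,  0.004,  0.006,  0.008,  0.01 ,
        0.012,  0.014,  0.016,  0.018,  0.02 ,  0.022]))
tail ((422.20672607421875, 318.6717834472656), (33.86688232421875, 32.728633880615234), 72.37876892089844) n 999
shank dir deg -16.992702
w_stand ((522.5, 282.0), (20.0, 23.0), 90.0) 357.5 [[ 0.5863 -0.0184  0.0945]]
w_stand ((282.3500061035156, 221.95001220703125), (10.11928653717041, 26.879358291625977), 18.434947967529297) 197.5 [[ 0.5223 -0.254   0.0945]]
w_stand ((575.2586669921875, 24.896541595458984), (25.997346878051758, 111.60289764404297), 68.19859313964844) 2351.0 [[ 0.3588 -0.021   0.0945]]
w_fix ((319.0, 263.5), (21.0, 22.0), 90.0) 350.5 [[ 0.5859 -0.0159  0.0945]]
w_fix ((83.30000305175781, 234.39999389648438), (10.418915748596191, 45.76881408691406), 60.2551155090332) 173.0 [[ 0.5243 -0.2312  0.0945]]
w_fix ((324.5195007324219, 7.375617980957031), (24.72443389892578, 70.6113052368164), 65.224853515625) 1023.5 [[0.3688 0.0181 0.0945]]
```

View pics/st.png

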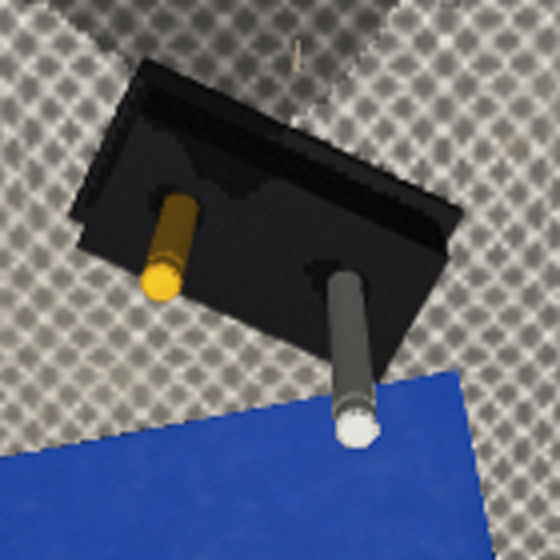

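```bash
python3 - <<'E'
from h import *
p,d,info=load("w_fix")
v,u=np.mgrid[0:400,0:640]; v=v.ravel();u=u.ravel(); o,dr=ray(np.c_[u,v],info); P=o+dr*d.ravel()[:,None]
Z=P[:,2].reshape(400,640); X=P[:,0].reshape(400,640); Y=P[:,1].reshape(400,640)
box=(X>.45)&(X<.70)&(Y>-.1)&(Y<.08)&(d>0)
for lo,hi in((.007,.018),(.062,.071),(.086,.0925)):
    q=np.c_[X[box&(Z>lo)&(Z<hi)],Y[box&(Z>lo)&(Z<hi)]]*1000; print(lo,len(q),cv2.minAreaRect(np.float32(q)), "zmed",np.median(Z[box&(Z>lo)&(Z<hi)]))
# white plate side edges, sub-pixel per row, at z=.012
s=p.min(2); E=[[],[]]
for r in range(190,262,3):
    k=np.nonzero(s[r,220:420]>190)[0]
    if len(k)>8: E[0].append((220+k[0],r)); E[1].append((220+k[-1],r))
for e in E:
    w=onplane(e,info,.012)[:,:2]*1000; l=cv2.fitLine(np.float32(w),cv2.DIST_HUBER,0,.01,.01).ravel(); print("edge",l,np.rad2deg(np.arctan(l[1]/l[0])))
i2=load("w_stand")[2]; a=onplane([(329.2,266.8)],i2,.117)[0]; b=onplane([(280.5,230.2)],i2,.087)[0]
print("long",a,"short",b,np.linalg.norm((a-b)[:2]),np.rad2deg(np.arctan2(*(a-b)[[1,0]])))
o=down(np.deg2rad(73)); 
arm.reach([.4222,.3187,.06],o); arm.servo_line([.4222,.3187,.004]); arm.grab(40)
s=telemetry.state(); print(s["t"],s["gripper_width"],s["finger_force"],s["tcp_pos"])
arm.servo_line([.4222,.3187,.15],.2); snap("wrist","w_held"); snap("side","s_held")
print(telemetry.state()["gripper_width"])
E
```

```text
0.007 4205 ((576.8380737304688, -14.304267883300781), (110.130615234375, 220.44325256347656), 82.97198486328125) zmed 0.011120811124440466
0.062 2241 ((593.9984130859375, -16.74972152709961), (69.51598358154297, 140.36228942871094), 83.22673797607422) zmed 0.06518881928834142
0.086 4318 ((613.6383666992188, -18.34109878540039), (69.18305206298828, 100.15989685058594), 82.49003601074219) zmed 0.08959374900468997
edge [  0.9919  -0.1274 563.5552 -66.7669] -7.319202
edge [  0.6315  -0.7754 582.1737  67.0778] -50.84091
long [ 0.5569 -0.2109  0.117 ] short [ 0.5337 -0.2569  0.087 ] 0.05148131973897603 63.21305591763204
5.8 0.032906968559741 39.94062423706055 [0.4225 0.3188 0.0047]
0.03280976892392782
```

```bash
cat >> h.py <<'E'
YF=np.deg2rad(-7.1); C0=np.array([.586,-.0165])
def F(x,y,z,C=C0): # fixture frame mm -> world m
    c,s=np.cos(YF),np.sin(YF); return np.array([C[0]+(c*x-s*y)/1e3,C[1]+(s*x+c*y)/1e3,z/1e3])
E
python3 - <<'E'
from h import *
o=down(YF+np.pi/2)
arm.reach(F(-62-91,0,130),o)
print(arm.servo_line(F(-62-91,0,85),.15))
hit=arm.servo_line(F(-62-91,0,66),.03,max_force=3)
s=telemetry.state(); print(hit,s["t"],s["tcp_pos"],s["contact_force"],s["q"])
snap("wrist","w_rest"); snap("side","s_rest")
a=load("w_rest")[0];b=load("s_rest")[0]
cv2.imwrite("pics/m2.png",np.hstack([a[:,120:520],cv2.resize(b[180:260,290:390],(400,400))[:320].copy() if 0 else cv2.resize(b[180:270,290:380],(400,400),interpolation=cv2.INTER_CUBIC)]))
E
```

```text
False
True 9.0 [0.434  0.0023 0.0678] [-0.3525 -0.393   1.8434] [-0.2687  0.3988  1.8475 -0.0001  0.8957 -1.7152]
```

View pics/m2.png

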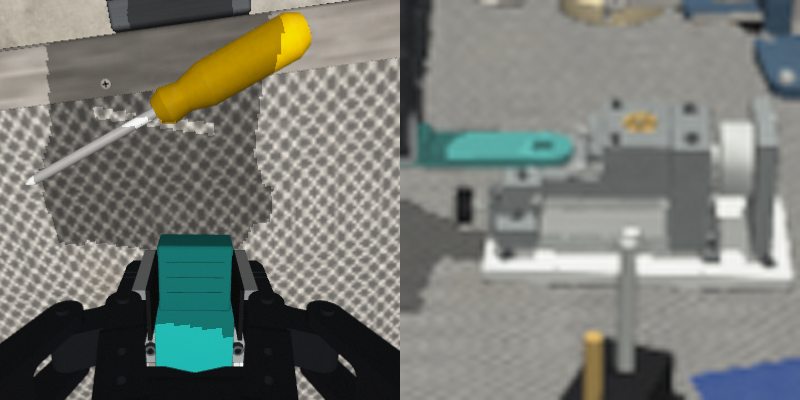

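The left half shows the tail held straight. In the side crop the nose (570,150) rests just in front of the lip (590,140). I'll check the lug's tilt by depth before pushing.

```bash
python3 - <<'E'
from h import *
def teal(f):
    p,d,info=load(f); hsv=cv2.cvtColor(p,cv2.COLOR_BGR2HSV)
    m=cv2.inRange(hsv,(78,80,40),(98,255,255))
    v,u=np.nonzero(m); o,dr=ray(np.c_[u,v],info); P=(o+dr*d[v,u][:,None])
    P=P-np.r_[C0,0]; c,s=np.cos(YF),np.sin(YF); return np.c_[P[:,0]*c+P[:,1]*s,-P[:,0]*s+P[:,1]*c,P[:,2]]*1000
Q=teal("s_rest"); Q=Q[(abs(Q[:,1])<40)&(Q[:,2]>50)&(Q[:,2]<110)]
for x in range(-170,-30,10):
    k=Q[(Q[:,0]>=x)&(Q[:,0]<x+10)]
    if len(k)>3: print(x,len(k),"z pct",np.percentile(k[:,2],[10,50,90]),"y",np.percentile(k[:,1],[5,95]))
print("nose x",Q[:,0].max())
E
```

```text
-150 14 z pct [69.0154 79.3257 80.5268] y [-17.3135  12.6767]
-140 28 z pct [70.0935 72.6306 79.8584] y [-20.4769  12.1893]
-130 23 z pct [69.3426 71.7838 73.6534] y [-18.5424  13.3531]
-120 25 z pct [70.9794 72.1352 73.5765] y [-20.3336  15.5209]
-110 23 z pct [70.9008 72.5878 73.8904] y [-19.2068  15.0573]
-100 25 z pct [70.6975 72.1794 73.6625] y [-21.2656  17.043 ]
-90 23 z pct [71.2791 72.7956 74.4812] y [-19.4294  17.2133]
-80 25 z pct [72.2869 73.3675 74.4962] y [-21.5513  14.5   ]
-70 23 z pct [70.0286 73.1954 74.2958] y [-21.9493  15.5336]
-60 24 z pct [70.8055 73.0823 74.9854] y [-21.1535  15.5375]
-50 10 z pct [72.0855 73.4233 75.2286] y [-17.041    6.3732]
nose x -44.003006167789955
```

```bash
python3 - <<'E'
from h import *
p,d,info=load("s_rest"); hsv=cv2.cvtColor(p,cv2.COLOR_BGR2HSV)
b=cv2.inRange(hsv,(10,90,60),(28,255,255)); b[:195]=0;b[225:]=0;b[:,:325]=0;b[:,:325]=0;b[:,365:]=0
c=max(cv2.findContours(b,0,1)[0],key=cv2.contourArea); print(cv2.minAreaRect(c))
print("collar side",onplane([cv2.minAreaRect(c)[0]],info,.0945))
# lug eye in side image: dark hole inside teal
m=cv2.inRange(hsv,(78,80,40),(98,255,255)); m[:205]=0;m[225:]=0;m[:,:370]
cs,h=cv2.findContours(m,cv2.RETR_CCOMP,cv2.CHAIN_APPROX_NONE)
for k in range(len(cs)):
    if h[0][k][3]>=0: e=onplane(cs[k].reshape(-1,2),info,.074); print("eye side",(e.max(0)+e.min(0))/2)
s=telemetry.state(); e=s["tcp_pos"]+[.0915*np.cos(YF),.0915*np.sin(YF),0]; print("eye by tcp",e)
E
```

```text
((343.5, 207.0), (2.0, 5.0), 90.0)
collar side [[ 0.586  -0.02    0.0945]]
eye by tcp [ 0.5248 -0.0089  0.0681]
```

```bash
sed -i 's/-.0165\]/-.0175]/' h.py; python3 - <<'E'
from h import *
z=telemetry.state()["tcp_pos"][2]*1e3+1.2
arm.servo_line(F(-62-91,0,z),.05)
for x in (-40,-20,-8,4):
    hit=arm.servo_line(F(x-91,0,z),.04,max_force=12)
    s=telemetry.state(); c=s["tcp_pos"][:2]-C0; ax=np.array([np.cos(YF),np.sin(YF)])
    print(x,hit,s["t"],"fx x",c@ax*1e3+91,"y",(c@[-ax[1],ax[0]])*1e3,"z",s["tcp_pos"][2],"F",s["contact_force"],s["torque"])
    if hit: break
E
```

```text
-40 False 10.05 fx x -39.80190927580006 y 0.0031826677996163112 z 0.0692873431393895 F [0.1059 0.7859 0.5584] [-0.0392 -0.1723  0.0093]
-20 False 10.7 fx x -19.284265810373768 y 0.009079197840841071 z 0.06942266209211394 F [0.9104 1.224  2.0543] [ 0.1513 -0.3742  0.0316]
-8 False 11.15 fx x -8.029660633956098 y 0.03821434664922603 z 0.06948364344812459 F [-2.1448  1.3119  5.9383] [0.2529 0.2008 0.0464]
4 True 11.4833 fx x 1.6428446467952966 y -0.002338734154321176 z 0.0697113511255165 F [-3.0708 -0.7831  4.9446] [-0.2199  0.1445 -0.2464]
```

```bash
python3 - <<'E'
from h import *
ax=np.array([np.cos(YF),np.sin(YF)])
def rep(h):
    s=telemetry.state(); c=s["tcp_pos"][:2]-C0
    print(h,s["t"],"x",c@ax*1e3+91,"y",(c@[-ax[1],ax[0]])*1e3,"z",s["tcp_pos"][2],"F",s["contact_force"],"w",s["gripper_width"],s["finger_force"])
z=telemetry.state()["tcp_pos"][2]*1e3
rep(0); h=arm.servo_line(F(6-91,0,z),.03,max_force=20); rep(h)
arm.release(); rep(0)
arm.servo_line(F(-91,0,140),.2)
arm.reach(F(-110,0,150),down(YF-np.pi/2)) if 0 else None
snap("wrist","w_home"); snap("side","s_home"); snap("top","t_home")
a=load("w_home")[0];b=load("s_home")[0]
cv2.imwrite("pics/m3.png",np.hstack([a[:,120:520],cv2.resize(b[180:270,290:380],(400,400),interpolation=cv2.INTER_CUBIC)]))
E
```

```text
0 11.4833 x 1.6428446467952966 y -0.002338734154321176 z 0.0697113511255165 F [-3.0708 -0.7831  4.9446] w 0.032688224995893286 40.61013400554657
False 11.7833 x 2.5558738193067256 y -0.0004797569407965261 z 0.0693473246403917 F [-15.5554   0.4901  11.3295] w 0.032927419921956316 41.76723897457123
0 12.35 x 6.085313193614141 y -0.0030361173421435627 z 0.06967917535399941 F [0.3872 0.596  0.3262] w 0.08545114413588929 0.0
```

View pics/m3.png

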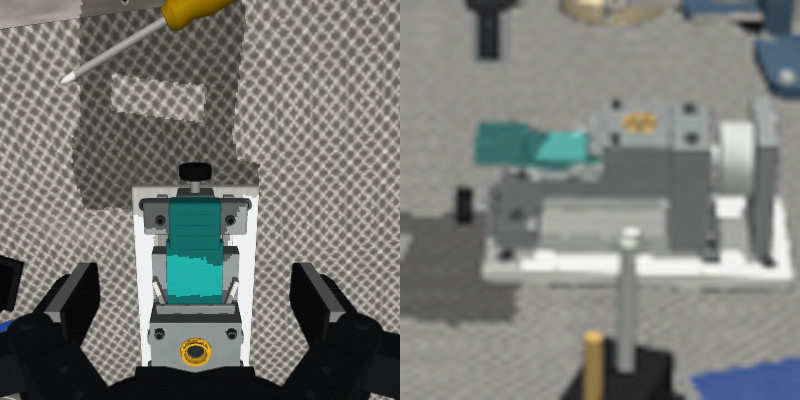

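The lug is in the slot with its tail standing free and the fingers open. The collar shows at (195,351) and the tail's end at (195,197). I'll check the home depth in this frame: tail end to collar should be 108 mm.

```bash
python3 - <<'E'
from h import *
p,d,info=load("w_home"); hsv=cv2.cvtColor(p,cv2.COLOR_BGR2HSV)
m=cv2.inRange(hsv,(78,80,30),(98,255,255)); v,u=np.nonzero(m); k=v<290
b=cv2.inRange(hsv,(12,120,80),(28,255,255)); b[:300]=0
c=max(cv2.findContours(b,0,1)[0],key=cv2.contourArea); rr=cv2.minAreaRect(c); C=onplane([rr[0]],info,.0945)[0]; print(rr,"collar",C)
ax=np.array([np.cos(YF),np.sin(YF)]); n=np.array([-ax[1],ax[0]])
o,dr=ray(np.c_[u,v],info); P=o+dr*d[v,u][:,None]; Q=np.c_[(P[:,:2]-C[:2])@ax,(P[:,:2]-C[:2])@n,P[:,2]]*1e3
t=Q[(Q[:,2]>78)&(Q[:,2]<88)]; print("tail top x",np.percentile(t[:,0],[.5,99.5]),"y",np.percentile(t[:,1],[1,99]),"z",np.median(t[:,2]))
s=Q[Q[:,2]<78]; print("shank z",np.median(s[:,2]),"y",np.percentile(s[:,1],[1,99]))
# end edge by plane z=.082
e=onplane([(u[(v==v.min())].mean(),v.min()-.5)],info,.082)[0]; print("end edge x",(e[:2]-C[:2])@ax*1e3)
E
```

```text
((315.5, 352.0), (28.0, 31.0), 90.0) collar [ 0.5851 -0.0154  0.0945]
tail top x [-104.2932  -71.6576] y [-17.3175  15.7047] z 81.16301082797136
shank z 73.12259830601454 y [-20.5425  18.6763]
end edge x -108.81417614091552
```

The lug is home: the end edge is at about -108.8 mm and the fingers met a firm stop. Now the pin.

```bash
python3 - <<'E'
from h import *
L=np.array([.5569,-.2109]); yaw=np.deg2rad(-26.8); o=down(yaw)
arm.reach(np.r_[L,.21],o)
p,d,info=snap("wrist","w_pin"); g=p.min(2); uv=proj([[*L,.117]],info)[0]; print("pred",uv)
x0,y0=np.int32(uv)-25; roi=g[max(y0,0):y0+50,x0:x0+50]
m=np.uint8(roi>180)*255
for c in cv2.findContours(m,0,1)[0]:
    if cv2.contourArea(c)>30:
        (cx,cy),(w,h),a=cv2.minAreaRect(c); q=onplane([(cx+x0,cy+max(y0,0))],info,.117)[0]; print(cx+x0,cy+y0,w,h,q)
cv2.imwrite("pics/pin.png",cv2.resize(p[60:360,120:520],(800,600)))
print(telemetry.state()["t"],telemetry.state()["q"])
E
```

```text
pred [316.2462 208.0277]
14.475 [-0.5599  0.476   1.2032  0.0001  1.4632 -0.0937]
```

View pics/pin.png

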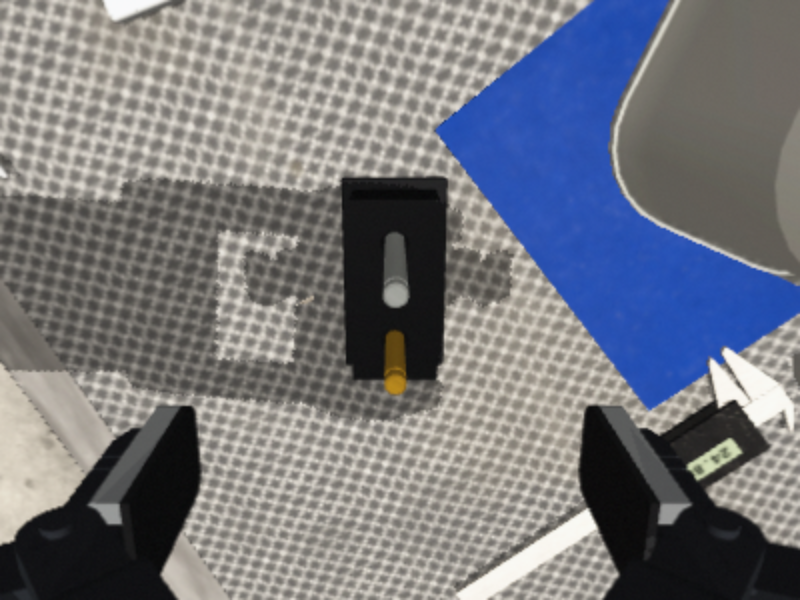

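The steel pin's top is at crop (396,294), which is pixel (318,207) in the full frame and within 2 px of the prediction. Brass is at (395,383) and the fingers straddle the pin cleanly, so I'll grasp.

```bash
python3 - <<'E'
from h import *
info=load("w_pin")[2]; L=onplane([(318,207)],info,.117)[0]; print(L)
arm.servo_line([L[0],L[1],.12],.2); print(arm.servo_line([L[0],L[1],.079],.1,max_force=10))
arm.grab(60); s=telemetry.state(); print(s["t"],s["gripper_width"],s["finger_force"],s["tcp_pos"],s["contact_force"])
arm.servo_line([L[0],L[1],.20],.15)
C=C0; yaw=np.deg2rad(-26.8)
arm.reach([C[0],C[1],.188],down(yaw))
p,d,info=snap("wrist","w_pre"); snap("side","s_pre"); s=telemetry.state(); print(s["t"],s["gripper_width"],s["tcp_pos"],s["q"])
print("pred collar",proj([[*C0,.0945]],info),"pred foot",proj([[*s["tcp_pos"][:2],s["tcp_pos"][2]-.072]],info))
b=load("s_pre")[0]
cv2.imwrite("pics/m4.png",np.hstack([cv2.resize(p[100:300,220:420],(400,400),interpolation=cv2.INTER_CUBIC),cv2.resize(b[150:250,290:390],(400,400),interpolation=cv2.INTER_CUBIC)]))
E
```

```text
[ 0.5584 -0.2108  0.117 ]
False
16.325 0.00811111930677817 58.389891386032104 [ 0.5585 -0.2108  0.0792] [0.0213 1.2418 1.7305]
18.1833 0.008658167497611818 [ 0.5861 -0.0192  0.1879] [-0.2344  0.4772  1.2665 -0.0003  1.3979  0.2355]
pred collar [[315.054  206.0603]] pred foot [[316.3289 217.79  ]]
```

View pics/m4.png

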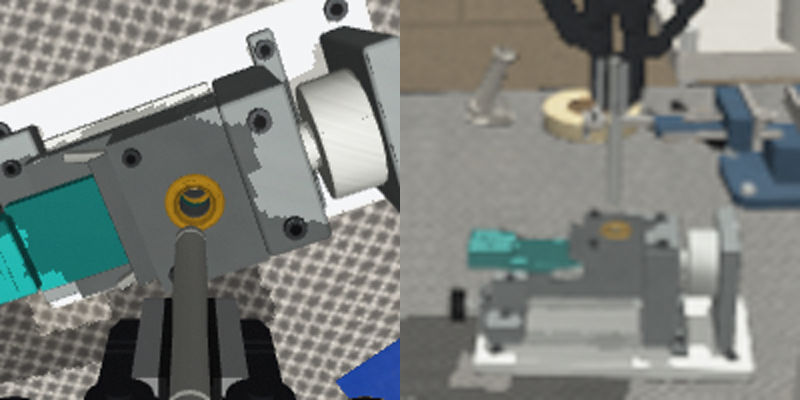

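Both crops are sharp. The pin's foot rim is at (190,230) and the collar's mouth at (194,202), so the foot is about 18 px short of the axis. I'll correct relative to the collar within the same frame, go lower, and recheck.

```bash
python3 - <<'E'
from h import *
info=load("w_pre")[2]; s=telemetry.state(); print(s["tcp_pos"])
E=info["extrinsics"]
col=onplane([(317,201.3)],info,.0945)[0]; foot=onplane([(315,219.3)],info,.1879-.072)[0]
dl=(col-foot)[:2]; print("collar",col,"foot",foot,"delta",dl)
t=np.array([.5861,-.0192])+dl; print("target tcp",t)
arm.servo_line([*t,.172],.08); arm.hold(.3)
p,d,info=snap("wrist","w_pre2"); s=telemetry.state(); print(s["t"],s["tcp_pos"])
print("pred foot",proj([[*s["tcp_pos"][:2],s["tcp_pos"][2]-.072]],info),"pred C",proj([[*col[:2],.0945]],info))
cv2.imwrite("pics/m5.png",cv2.resize(p[160:260,270:370],(600,600),interpolation=cv2.INTER_CUBIC))
E
```

```text
[ 0.5861 -0.0192  0.1879]
collar [ 0.589  -0.0148  0.0945] foot [ 0.5848 -0.0198  0.1159] delta [0.0042 0.005 ]
target tcp [ 0.5903 -0.0142]
18.8917 [ 0.5904 -0.0142  0.1722]
pred foot [[315.759  216.9839]] pred C [[314.3781 215.6871]]
```

View pics/m5.png

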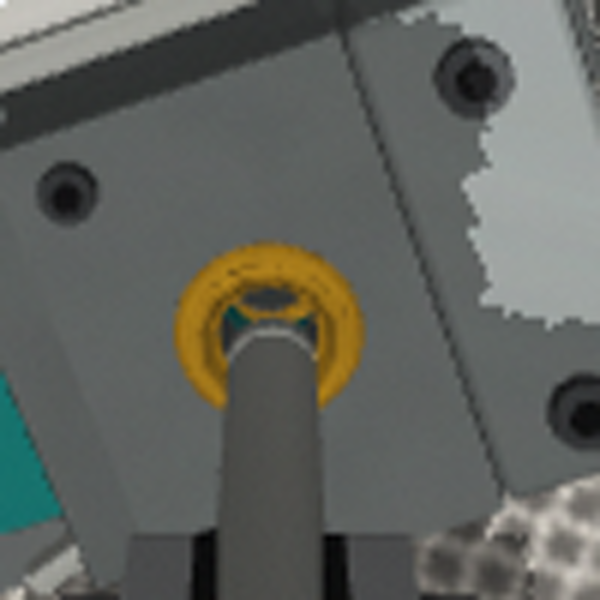

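The pin (x 271) is centred on the collar (x 270). After allowing for parallax it sits about 0.6 mm low along tool x. That is within the funnel, so I'll nudge it and thread it under force watch.

```bash
python3 - <<'E'
from h import *
s=telemetry.state(); a=np.deg2rad(63.2); t=s["tcp_pos"][:2]+.0006*np.array([np.cos(a),np.sin(a)])
for z in (.160,.146,.134,.120,.1075):
    h=arm.servo_line([*t,z],.05,max_force=8); s=telemetry.state(); print(z,h,s["t"],s["tcp_pos"],s["contact_force"],s["torque"],s["gripper_width"])
    if h: break
E
```

```text
0.16 False 19.2833 [ 0.5902 -0.0138  0.1593] [-1.0509 -2.0291 -1.2919] [-0.3573  0.2269  0.0082] 0.007938012484502925
0.146 False 19.7167 [ 0.5904 -0.0139  0.1453] [-2.3468 -3.1629 -2.7946] [-0.753   0.3056 -0.0244] 0.00818432861759024
0.134 False 20.1083 [ 0.5904 -0.0139  0.1336] [-2.1713 -4.6836 -4.389 ] [-1.0069  0.4852 -0.0108] 0.008333340333082579
0.12 True 20.3167 [ 0.5901 -0.0143  0.1301] [-0.1821 -2.207  -1.9028] [-0.3885  0.1016  0.0367] 0.008450628378001979
```

```bash
python3 - <<'E'
from h import *
s=telemetry.state(); t=np.array([.5902,-.0139]); z=s["tcp_pos"][2]
for k in range(8):
    z-=.003 if k else 0
    h=arm.servo_line([*t,max(z,.1075)],.05,max_force=12); arm.hold(.1); s=telemetry.state(); f=s["contact_force"]
    print(h,s["t"],t,s["tcp_pos"],f,s["torque"])
    t=t+np.clip(f[:2]*1.5e-4,-.0006,.0006)
    if z<.1075: break
E
```

```text
False 20.6667 [ 0.5902 -0.0139] [ 0.5903 -0.014   0.1302] [-1.5775 -4.6697 -1.9003] [-0.761   0.2883 -0.0401]
False 21.0167 [ 0.59   -0.0145] [ 0.5901 -0.0143  0.1271] [-0.3634 -0.9531 -2.4978] [-0.4091 -0.009  -0.012 ]
False 21.3667 [ 0.5899 -0.0146] [ 0.5899 -0.0145  0.1241] [-1.434  -0.8099 -1.0586] [-0.0678 -0.0257 -0.0142]
False 21.7167 [ 0.5897 -0.0148] [ 0.5897 -0.0147  0.1211] [-0.3088 -0.2369 -0.3265] [-0.004   0.0159 -0.0425]
False 22.0667 [ 0.5896 -0.0148] [ 0.5896 -0.0148  0.1181] [-0.6502 -0.1632 -1.1199] [ 0.0077 -0.0166  0.0758]
False 22.4167 [ 0.5895 -0.0148] [ 0.5896 -0.0148  0.1151] [ 0.2643 -0.3236 -0.8095] [-0.0027  0.0192 -0.0314]
False 22.7667 [ 0.5896 -0.0149] [ 0.5896 -0.0149  0.1121] [-0.0237 -0.0474 -0.2664] [ 0.0211 -0.0464  0.0048]
False 23.1167 [ 0.5896 -0.0149] [ 0.5896 -0.0149  0.1091] [-0.1047 -0.3162 -0.2426] [0.0045 0.0459 0.0321]
```

```bash
python3 - <<'E'
from h import *
arm.servo_line([.5896,-.0149,.1075],.03,max_force=12); arm.hold(.3)
p,d,info=snap("wrist","w_fin"); q,ds,si=snap("side","s_fin"); s=telemetry.state()
print(s["t"],s["tcp_pos"],s["contact_force"],s["finger_force"],s["gripper_width"],s["joint_velocities"])
a=load("w_pre2")[0]; T=cv2.cvtColor(a[280:330,295:335],6); r=cv2.matchTemplate(cv2.cvtColor(p,6)[265:345,285:345],T,cv2.TM_CCOEFF_NORMED)
_,v,_,l=cv2.minMaxLoc(r); print("shift px",np.array(l)-[10,15],v)
# side view: brightness profile down the pin's line, below the lower arm
P=[[.5896,-.0149,z] for z in np.arange(.060,.010,-.003)]
for (x,y),w in zip(proj(P,si),P):
    r,c=int(round(y)),int(round(x)); print(round(w[2],3),(c,r),q[r,c-5:c+6].mean(1).astype(int))
E
```

```text
23.7667 [ 0.5896 -0.0149  0.1075] [-0.305  -0.2934 -0.2168] 58.65843951702118 0.008273897060624678 [-0.      0.0009 -0.001   0.0004 -0.0016  0.0006]
shift px [0 0] 0.9923906922340393
0.06 (344, 217) [98 98 97 97 98 97 98 97 99 98 99]
0.057 (344, 218) [ 98  98  98  98  97  96  96  98  98  99 100]
0.054 (344, 219) [ 98  98  98  98  97  96  97  98  98  99 100]
0.051 (344, 219) [ 98  98  98  98  97  96  97  98  98  99 100]
0.048 (344, 220) [ 98  98 100  99  99  98  99  99  99 100 100]
0.045 (344, 221) [ 99 100 101 101 102 101 100  99 100 100 100]
0.042 (344, 222) [100  99 100 102 101 100 100 100 101 100 100]
0.039 (344, 223) [100  99  99 101 100 100  99 101 100 100  99]
0.036 (344, 224) [118 116 116 116 116 116 116 116 116 123 122]
0.033 (344, 225) [143 139 140 140 140 140 139 139 139 152 156]
0.03 (344, 226) [144 143 143 142 142 142 143 143 143 152 157]
0.027 (344, 227) [158 158 156 155 156 156 157 159 159 163 146]
0.024 (344, 227) [158 158 156 155 156 156 157 159 159 163 146]
0.021 (344, 228) [169 170 170 170 169 170 170 170 169 169 148]
0.018 (344, 229) [168 167 167 168 168 167 167 167 166 167 146]
0.015 (344, 230) [168 167 167 167 167 166 167 167 165 166 146]
0.012 (344, 231) [169 168 170 169 168 168 169 167 167 167 146]
```

The pin did not slip in the grip: the groove pattern shows no shift. Its foot is about 35 mm above the bench, and the contact force is near zero. I'm handing in.

```bash
python3 -c "
from rig import arm
print(arm.sign_off())"
```

```text
the job is handed in; nothing more can be done
None
```

The job is handed in, with no verdict returned: the lug is home and released, and the gripper holds the long pin through both bushings with its foot at about z 35 mm, groove clear below the arm (judged from arm readings and wrist images; the side view couldn't show the foot).

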